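Find the wet spindle blank by weight and present it to the moisture scanner

TASK

One of the two look-alike turning blanks on the bench is dry and the other is still wet and therefore clearly heavier: lift them in turn to feel which is which. Lay the lighter one down, without dropping it, on the green board, lengthwise and centred, and let go of it; then hold the heavier one level in the air, centred about 10 cm above the yellow plate of the moisture scanner, and finish while still holding it there. Leave the wax tin, the brass ring, the brush and the screwdriver where they lie.

Things in the scene. Friction and masses are not known exactly. Their poses are not given: they have to be found in the camera images.
- blank_a_center (a point): one of two look-alike pale wood spindle blanks, 190 mm long (own x), lying; rests on its square middle (70 mm long, 54 wide, 54 high), round ends up to 50 mm across. Point: its centre and centre of mass, 27 mm above its support; own z up at the start. Dry weighs 0.27 kg, wet 0.47 kg (within 6%); only lifting tells which
- blank_b_center (a point): one of two look-alike pale wood spindle blanks, 190 mm long (own x), lying; rests on its square middle (70 mm long, 54 wide, 54 high), round ends up to 50 mm across. Point: its centre and centre of mass, 27 mm above its support; own z up at the start. Dry weighs 0.27 kg, wet 0.47 kg (within 6%); only lifting tells which
- board: green painted board for dry stock, fixed flat on the bench, 250 mm long (its x) by 110 mm wide (its y) and 12 mm thick; origin at the centre of its underside, on the bench top; its top is 12 mm above the origin
- scanner: grey moisture scanner fixed on the bench, 200 mm (its x) by 120 mm (its y) by 36 mm high, with a black display and a yellow sensor plate on top; origin at the centre of its underside
- scanner_plate (a point): centre of the top face of the scanner's yellow sensor plate (130 mm by 90 mm), 40 mm above the bench; axes as the scanner's, z up
- wax_tin_mid (a point): round copper-coloured wax tin with a pale lid, 80 mm across, 45 mm tall; its centre; a bystander, to be left alone
- ferrule_mid (a point): small brass ring, 40 mm across, 25 mm tall; its centre; a bystander, to be left alone
- brush: flat brush with a wooden handle, about 0.2 m long, lying on the bench beyond the blanks; its origin; a bystander, to be left alone
- screwdriver: screwdriver with a red handle, about 0.2 m long, lying on the bench beyond the blanks; its origin; a bystander, to be left alone
There are look-alikes about, which are no part of the job. What is shaped like the part that bears blank_a_center but purple is not meant. Of the things that look like the scanner, take the one that is farthest from the robot's base at the start.

How it is judged:
By the outcome, as a careful person would: the job done as asked, in the order asked, and still so for the second after the job is handed in, while the arm keeps its last pose, push and grip.
It also fails if it takes over 72 s, if anything falls off the work surface, if the arm or the gripper's body presses on something with over 40 N, if the wrist force passes 120 N, or if a joint passes its speed limit or range.

ROBOT

A 6-joint arm with a two-finger parallel gripper is mounted at the origin on the work surface. World frame = base frame: x ahead of the robot, y to its left, z up, the work surface at z = 0. Lengths are in m, angles in rad, forces in N, time in s.
With the tool pointing down it reaches from about 0.325 to 0.775 m from the base axis. Payload 9.3 kg.
Tool frame: the origin (TCP) lies on the centre line of the jaws, within the pads' length; the fingertips stand 8 mm ahead of it and the grasp point (between the pads) lies 11 mm behind it (tip_reach is the distance from the TCP to the fingertips, in m); y points along the fingers, x is the direction in which the jaws open and shut, and the axes are right-handed (so a half turn about y gives the same grasp; the last joint's range is limited). The gripper opens to 85 mm and grips with 20 to 120 N. Pads are 22 mm wide; open, the fingers measure 114 mm over their backs; the gripper's body (76 mm by 85 mm) begins 54 mm behind the grasp point. The pads swing forward as they close: fully open they stand 13 mm farther back than shut.
Start: joints at [0.989, 0.259, 0.021, 1.334, 0, 1.418], TCP at [0.229, 0.5, 0.239] pointing down, gripper open.
Joint ranges: [-3.04, 3.04], [-0.91, 1.82], [-1.04, 1.36], [-1.92, 1.95], [-1.52, 1.45], [-3.14, 3.14]. Speed limits (rad/s): [2.22, 2.22, 2.79, 3.14, 3.14, 3.14].

INTERFACE

Orientations are given as a 3x3 rotation matrix whose columns are the frame's x, y, z axes.
In Python, from workcell import sense, grab_frame, job_done, tip_reach gives the robot as it stands.
- The arm moves only by the tool jog_arm, never from a script. Its argument "plan" is a list of rows, each a list of 5 numbers: the shift along the tool's x, y, z in units of 30 mm (1.0 is 30 mm), then the turn about the tool's y in degrees, then the closure, from 0 (fully open) to 1 (shut). In form: [[tx, ty, tz, roll, gripper], ...]. A call has exactly 8 rows; each row is the pose to reach, as a shift and turn from the pose commanded when the call began, along the tool's axes at that moment; what a row does not reach only later rows make up. A row lasts 1/8 s, in which the tool goes at most 62.5 mm and 10.7 degrees, less where a joint would pass 70% of its speed; a pose out of reach is approached as far as the arm can. A call with a gripper value outside its range is refused whole. The fingers move at their own pace and stop on an object; "grip_force" is the grip in N (left out, the last holds). Time passes only in rows, so rows that repeat a pose let the fingers close, or fill a call up. It gives the time, the measured TCP pose, the force and the opening at its end, in the units of the state.
- sense(): the state, without advancing time (a new reading comes with each control period).
- grab_frame(name): name is "scene" or "top" or "wrist"; returns a dict with "pixels" (384x512x3 uint8, red, green, blue), "depth" (384x512 float32, m along the optical axis (not along the pixel's ray), 0 where there is no reading), "mtx" (3x3 intrinsics, pixels), "distortion" ([k1, k2, p1, p2, k3] as OpenCV has them; the pictures are not rectified), "rvec" (rotation vector, rad) and "tvec" (3), from world to camera coordinates, as OpenCV has them; the wrist camera has in their place "hand_eye" (4x4, takes a point from camera to tool coordinates, whose origin is the TCP and whose axes are the tool frame's). Camera axes: x right, y down, z forward; pixel columns grow to the right and rows downward; lengths in m; the calibration is good to about 2 mm. A picture is of the moment at which its call begins: read the wrist's pose just before it.
- job_done(): hands the job in, once; it reports no verdict.
The state is a dict: "time_s": time; "qpos": joint angles; "joint_vel": joint speeds; "joint_torque": joint torques, N m; "tool_pos": TCP position; "tool_rot": TCP orientation; "force": force on the tool from outside, world axes, zero at the start; "moment": the same for the moment, N m; "gripper_width": finger opening in m.
Only numpy, scipy, OpenCV 4.12 (cv2) and the standard library are available. Lean on these libraries where they do the work, as an engineer would, in place of code of your own. Each camera call takes 0.05 s, during which the arm holds its last target.

## Working session

There is one attempt and no reset: what is moved stays moved. The work goes in short steps, Python scripts to look and compute and a tool call to move; the robot and the scene stay as the last step left them, time stands still between calls to the robot, and variables do not carry over. Pictures are saved under pics/ and viewed, and the job is handed in when it is done.

Besides the shell and the picture viewer there is one more tool, called after "Request:" as name([rows], argument=value, ...), one row to a line, values as JSON. jog_arm: Moves the arm, as the interface text tells. Its arguments: {"type":"object","properties":{"plan":{"type":"array","items":{"type":"array","items":{"type":"number"}}},"grip_force":{"type":"number"}},"required":["plan"]}

```bash
mkdir -p pics
cat > h.py <<'E'
import numpy as np, cv2
from workcell import sense, grab_frame, job_done, tip_reach
def save(f,n,crop=None,s=1):
    im=f["pixels"][:,:,::-1]
    if crop: a,b,c,d=crop; im=im[b:d,a:c]
    cv2.imwrite("pics/"+n,cv2.resize(im,None,fx=s,fy=s,interpolation=cv2.INTER_CUBIC))
def topix(f,P):
    return cv2.projectPoints(np.array(P,float).reshape(-1,1,3),f["rvec"],f["tvec"],f["mtx"],f["distortion"])[0].reshape(-1,2)
def ray(f,uv,z=None):
    # world points at height z, or from depth
    R,_=cv2.Rodrigues(np.array(f["rvec"],float)); t=np.array(f["tvec"],float).reshape(3)
    out=[]
    for u,v in uv:
        n=cv2.undistortPoints(np.array([[[u,v]]],float),f["mtx"],f["distortion"]).reshape(2)
        d=np.array([n[0],n[1],1.]); o=-R.T@t; w=R.T@d
        if z is None: k=f["depth"][int(round(v)),int(round(u))]
        else: k=(z-o[2])/w[2]
        out.append(o+k*w)
    return np.array(out)
E
python3 - <<'E'
from h import *
import pickle
s=sense()
print(s, tip_reach)
fs={n:grab_frame(n) for n in("scene","top")}
pickle.dump(fs,open("f0.pkl","wb"))
for n,f in fs.items(): save(f,n+"0.png",None,1.5)
E
```

```text
{'time_s': 0.0, 'qpos': array([9.89343972e-01, 2.59179204e-01, 2.07496222e-02, 1.33371328e+00,
       1.53763356e-05, 1.41820766e+00]), 'joint_vel': array([-2.20007730e-05,  6.58214875e-04, -1.05404936e-03, -8.76176498e-04,
       -2.04199680e-03,  1.76220800e-03]), 'joint_torque': array([-9.81451285e-05, -5.55648994e+01,  3.44532359e+01,  1.38014540e-02,
       -9.31646287e-05, -1.62093937e-05]), 'tool_pos': array([0.22854903, 0.49995616, 0.23866845]), 'tool_rot': array([[ 4.15837177e-01, -7.52419866e-04, -9.09438770e-01],
       [ 9.09438111e-01, -1.11681097e-03,  4.15837799e-01],
       [-1.32855582e-03, -9.99999093e-01,  2.19867781e-04]]), 'force': array([-0.47867991,  0.27552493, -0.38928501]), 'moment': array([0.02056528, 0.02634541, 0.04129261]), 'gripper_width': 0.08536643325741868} 0.008
```

View pics/scene0.png

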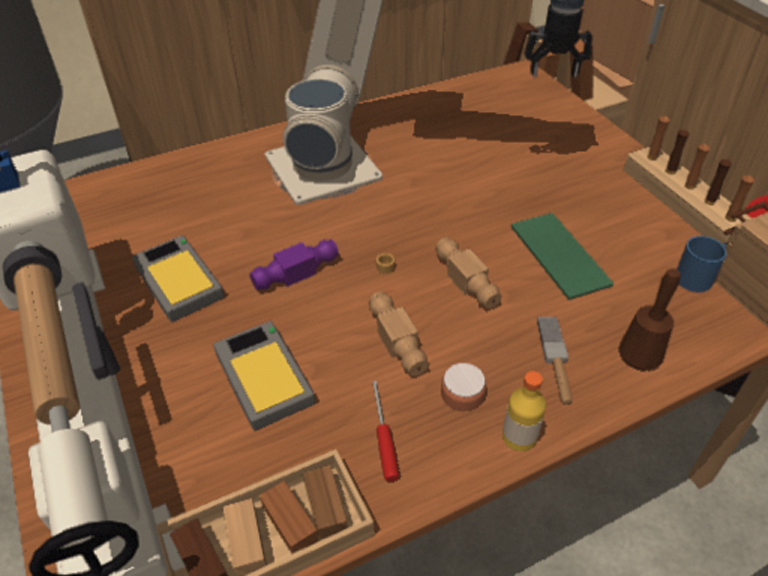

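View pics/top0.png

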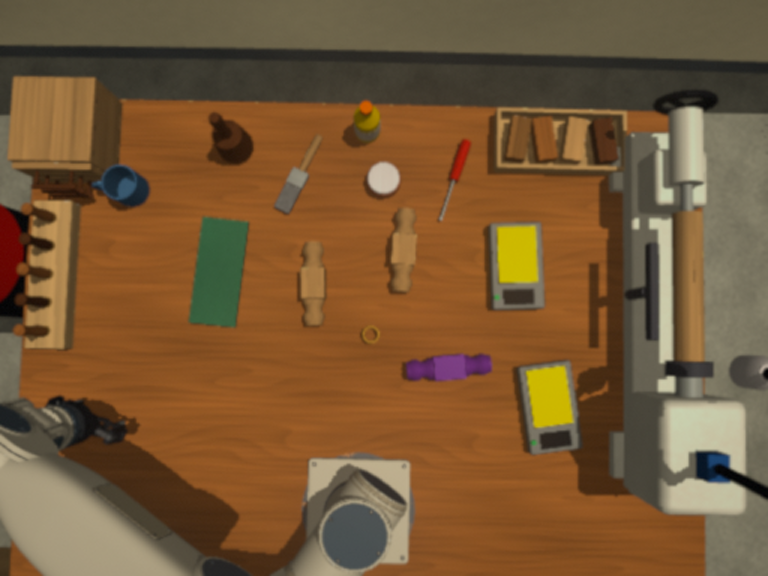

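The top view shows two pale blanks at about (313,284) and (403,250), the board at (219,272) and the far scanner at (515,265). The near scanner at (548,407) and the purple blank are decoys. Next I'll measure these positions.

Run:
```python
from h import *
import pickle
f=pickle.load(open("f0.pkl","rb"))["top"]
save(f,"topcrop.png",(115,125,375,245),3)
# corners by depth-based cloud & masks
H,W=f["depth"].shape
uu,vv=np.meshgrid(np.arange(W),np.arange(H))
n=cv2.undistortPoints(np.stack([uu,vv],-1).reshape(-1,1,2).astype(float),f["mtx"],f["distortion"]).reshape(-1,2)
R,_=cv2.Rodrigues(np.array(f["rvec"],float));t=np.array(f["tvec"],float).reshape(3)
d=f["depth"].reshape(-1,1)
C=np.hstack([n*d,d]); P=((C-t)@R).reshape(H,W,3)
print("cam",-R.T@t, "table z", np.median(P[170:190,110:124,2]))
hsv=cv2.cvtColor(f["pixels"],cv2.COLOR_RGB2HSV)
def rep(name,box,m,z):
    a,b,c,e=box; M=np.zeros((H,W),np.uint8); M[b:e,a:c]=m[b:e,a:c]
    k,l,st,_=cv2.connectedComponentsWithStats(M); i=1+np.argmax(st[1:,4]); M=(l==i)
    pts=np.argwhere(M)[:,::-1]
    w=ray(f,pts,z)
    r=cv2.minAreaRect((w[:,:2]*1000).astype(np.float32))
    print(name,len(pts),"mean",w.mean(0).round(4),"rect",r,"med z depth",np.median(P[M][:,2]).round(4), "depthmean",P[M].mean(0).round(4))
h,s_,v=[hsv[...,i].astype(int) for i in range(3)]
rep("board",(120,135,175,225),((h>50)&(h<85)&(s_>80)).astype(np.uint8),0.012)
rep("plate",(320,140,370,215),((h>22)&(h<34)&(s_>180)&(v>150)).astype(np.uint8),0.040)
Z=P[...,2]
rep("A",(192,150,225,225),(Z>0.015).astype(np.uint8),0.027)
rep("B",(252,130,285,205),(Z>0.015).astype(np.uint8),0.027)
rep("scanner",(320,140,370,215),(Z>0.02).astype(np.uint8),0.036)
rep("tin",(240,100,272,135),(Z>0.02).astype(np.uint8),0.045)
rep("ring",(235,210,260,235),(Z>0.01).astype(np.uint8),0.025)
for nm,(a,b,c,e) in dict(A=(192,150,225,225),B=(252,130,285,205)).items():
    m=np.zeros((H,W),bool);m[b:e,a:c]=Z[b:e,a:c]>0.047
    m2=P[m]; r=cv2.minAreaRect((m2[:,:2]*1000).astype(np.float32)); print(nm,m.sum(),m2.mean(0),r,m2[:,2].max())
    m=np.zeros((H,W),bool);m[b:e,a:c]=Z[b:e,a:c]>0.015
    q=P[m][:,:2]; c0=q.mean(0); w=np.linalg.svd(q-c0,full_matrices=False)[2][0]; w*=np.sign(w[0]); print("axis deg",np.degrees(np.arctan2(w[1],w[0])), "ext",((q-c0)@w).min(),((q-c0)@w).max(),c0)
```

```text
cam [ 0.39299791 -0.04348413  1.56305925] table z -0.0006968246489054813
board 2063 mean [0.5379 0.3358 0.012 ] rect ((538.6600341796875, 335.7516784667969), (104.1126937866211, 242.8662872314453), 84.90298461914062) med z depth 0.0113 depthmean [0.5375 0.3349 0.0158]
plate 947 mean [ 0.5912 -0.3508  0.04  ] rect ((590.9155883789062, -350.937255859375), (128.02279663085938, 87.71465301513672), 2.5856382846832275) med z depth 0.0401 depthmean [ 0.5901 -0.3491  0.0483]
A 793 mean [0.5161 0.1143 0.027 ] rect ((515.8751220703125, 115.46430969238281), (190.13250732421875, 55.19525909423828), 1.6457511186599731) med z depth 0.0492 depthmean [0.5136 0.1114 0.0554]
B 771 mean [ 0.5994 -0.0923  0.027 ] rect ((600.2236328125, -92.87635040283203), (191.58580017089844, 55.28504943847656), 1.0254442691802979) med z depth 0.0496 depthmean [ 0.5964 -0.0916  0.0504]
scanner 2050 mean [ 0.5665 -0.3512  0.036 ] rect ((566.0199584960938, -351.15924072265625), (201.00494384765625, 122.41183471679688), 2.64959454536438) med z depth 0.0382 depthmean [ 0.5653 -0.3492  0.0455]
tin 417 mean [ 0.7576 -0.0424 
[... 186 characters left out ...]
5 -0.0209  0.025 ] rect ((403.46258544921875, -21.42219352722168), (34.18412780761719, 34.26763916015625), 1.2769949436187744) med z depth 0.0249 depthmean [ 0.4035 -0.0209  0.0252]
A 491 [0.51283418 0.11081323 0.08022972] ((472.38604736328125, 79.18266296386719), (269.1176452636719, 113.90419006347656), 34.14912414550781) 1.56305925339385
axis deg 7.237445703474407 ext -0.13827384010025082 0.09861738660639406 [0.51283817 0.1104145 ]
B 496 [ 0.59490549 -0.09086899  0.07408265] ((541.0722045898438, -86.09954833984375), (55.10072326660156, 303.20306396484375), 84.24419403076172) 1.56305925339385
axis deg -2.8200997169477904 ext -0.20517921167485392 0.12679484630901106 [ 0.59609801 -0.0907416 ]
```

View pics/topcrop.png

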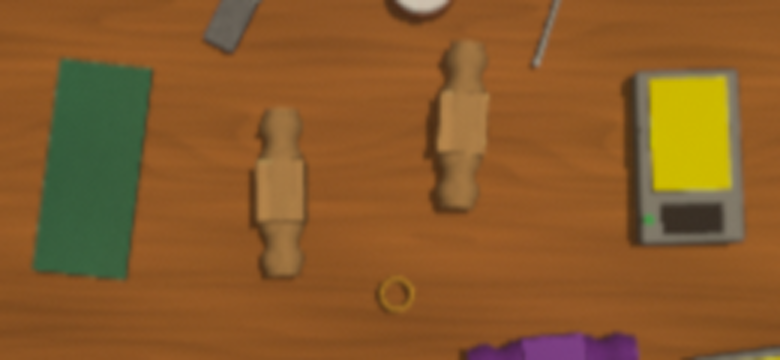

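```bash
cat >> h.py <<'E'
def cloud(f):
    H,W=f["depth"].shape
    uu,vv=np.meshgrid(np.arange(W),np.arange(H))
    n=cv2.undistortPoints(np.stack([uu,vv],-1).reshape(-1,1,2).astype(float),f["mtx"],f["distortion"]).reshape(-1,2)
    d=f["depth"].reshape(-1,1).astype(float); C=np.hstack([n*d,d])
    if "rvec" in f:
        R,_=cv2.Rodrigues(np.array(f["rvec"],float));t=np.array(f["tvec"],float).reshape(3)
        P=(C-t)@R
    else:
        s=f["pose"]; T=np.array(f["hand_eye"]); P=(C@T[:3,:3].T+T[:3,3])@s["tool_rot"].T+s["tool_pos"]
    P[d[:,0]==0]=np.nan
    return P.reshape(H,W,3)
def wrist():
    s=sense(); f=grab_frame("wrist"); f["pose"]=s; return f
def blankfit(P,c,rad=0.12,zlo=0.012,zhi=0.08,z0=0.0):
    q=P.reshape(-1,3); q=q[np.isfinite(q[:,2])]
    m=(np.hypot(q[:,0]-c[0],q[:,1]-c[1])<rad)&(q[:,2]>zlo+z0)&(q[:,2]<zhi+z0); q=q[m]
    top=q[q[:,2]>z0+0.046]
    # ridge/axis: points from top half
    r=cv2.minAreaRect((top[:,:2]*1000).astype(np.float32))
    c0=top[:,:2].mean(0); w=np.linalg.svd(top[:,:2]-c0,full_matrices=False)[2][0]; w=w*np.sign(w[0])
    sq=q[q[:,2]>z0+0.0515]
    p=(q[:,:2]-c0)@w; 
    mid=c0+w*(p.min()+p.max())/2
    n=np.array([-w[1],w[0]]); pn=(sq[:,:2]-c0)@n
    print("axis deg %.2f"%np.degrees(np.arctan2(w[1],w[0])),"len",p.max()-p.min(),"mid",mid.round(4),"sqmean",sq.mean(0).round(4),"sqrect",cv2.minAreaRect((sq[:,:2]*1000).astype(np.float32)),"across",pn.min().round(4),pn.max().round(4))
    return q
E
python3 - <<'E'
from h import *
import pickle
fs=pickle.load(open("f0.pkl","rb"))
for n in fs:
    P=cloud(fs[n])
    print(n);blankfit(P,(0.516,0.114));blankfit(P,(0.6,-0.0925))
E
```

```text
scene
axis deg 3.01 len 0.19528783166459218 mid [0.5111 0.1111] sqmean [0.5131 0.1122 0.055 ] sqrect ((511.4803161621094, 113.78917694091797), (166.00955200195312, 56.55854415893555), 3.4843251705169678) across -0.0258 0.0311
axis deg -2.64 len 0.19431540727517116 mid [ 0.5923 -0.0923] sqmean [ 0.594  -0.0921  0.0549] sqrect ((594.167724609375, -91.26319122314453), (54.76240539550781, 167.5088348388672), 86.41239929199219) across -0.0265 0.0283
top
axis deg 1.88 len 0.18978288521338363 mid [0.5157 0.1136] sqmean [0.5159 0.1145 0.0548] sqrect ((515.4312744140625, 114.20358276367188), (169.88986206054688, 51.49304962158203), 1.7026703357696533) across -0.0252 0.0264
axis deg -2.90 len 0.19064652213488853 mid [ 0.5976 -0.0917] sqmean [ 0.6001 -0.0913  0.0552] sqrect ((597.9482421875, -91.54818725585938), (53.19831466674805, 166.14340209960938), 86.43106079101562) across -0.0266 0.0268
```

Run:
```python
from h import *
import pickle
fs=pickle.load(open("f0.pkl","rb")); f=fs["top"]
c=[(61.5,59),(152,68),(127,278),(34,271)]
w=ray(f,[((a+.5)/3-.5+115,(b+.5)/3-.5+125) for a,b in c],0.012); print(w.round(4),w.mean(0))
for i in range(4): e=w[(i+1)%4]-w[i]; print(np.linalg.norm(e),np.degrees(np.arctan2(e[1],e[0])))
f=fs["scene"]
hsv=cv2.cvtColor(f["pixels"],cv2.COLOR_RGB2HSV).astype(int)
m=(hsv[...,0]>50)&(hsv[...,0]<85)&(hsv[...,1]>60); m[:,:330]=0;m[:130]=0;m[210:]=0;m[:,415:]=0
w=ray(f,np.argwhere(m)[:,::-1],0.012);print(m.sum(),cv2.minAreaRect((w[:,:2]*1000).astype(np.float32)))
```

```text
[[0.6664 0.3775 0.012 ]
 [0.6579 0.2709 0.012 ]
 [0.4126 0.2907 0.012 ]
 [0.4181 0.3988 0.012 ]] [0.53876194 0.33449897 0.012     ]
0.10691600300537636 -94.52797509351315
0.2461737835523567 175.4005633609423
0.10830116926210664 87.05124902974156
0.24916375291161638 -4.907644806138141
1706 ((538.0792846679688, 333.6031188964844), (108.95567321777344, 248.6173553466797), 85.16471099853516)
```

```bash
cat >> h.py <<'E'
def plan(pos,yaw,s=None):
    """shift in tool units (30mm) and roll to take TCP to pos with tool x at yaw(deg, mod 180)"""
    s=s or sense(); R=s["tool_rot"]; d=R.T@(np.array(pos)-s["tool_pos"])/0.03
    y=np.degrees(np.arctan2(R[1,0],R[0,0])); r=-(yaw-y); r=(r+90)%180-90
    print("t",s["time_s"],"at",s["tool_pos"].round(4),"yaw %.2f"%y,"tilt",R[:,1].round(4),"j6 %.2f"%s["qpos"][5],"F",s["force"].round(2),"w",round(s["gripper_width"],4))
    print("shift",d.round(3),"roll %.2f"%r)
E
python3 - <<'E'
from h import *
plan((.5155,.114,.2),92)
E
```

```text
t 0.1 at [0.2285 0.5    0.2387] yaw 65.43 tilt [-7.e-04 -1.e-03 -1.e+00] j6 1.42 F [0.56 0.28 0.5 ] w 0.0858
shift [ -7.724   1.297 -14.05 ] roll -26.57
```

Request:
jog_arm([
  [-0.5,0.1,-1,-4,0],
  [-1.5,0.25,-2.7,-10,0],
  [-2.4,0.4,-4.4,-16,0],
  [-3.3,0.6,-6.1,-22,0],
  [-4.2,0.8,-7.8,-26.6,0],
  [-5.1,0.9,-9.5,-26.6,0],
  [-6.1,1.1,-11.2,-26.6,0],
  [-7,1.2,-12.8,-26.6,0],
], grip_force=50)

```text
time_s: 1.1
tool_pos: [0.4913, 0.1477, 0.2028]
tool_rot: [[-0.035, -0.001, -0.999], [0.999, -0.0, -0.035], [-0.0, -1.0, 0.001]]
force: [1.3, 0.2, 0.2]
gripper_width: 0.0853
```

Run:
```python
from h import *
plan((.5155,.114,.2),92)
```

```text
t 1.1 at [0.4913 0.1477 0.2028] yaw 92.01 tilt [-6.e-04 -0.e+00 -1.e+00] j6 0.09 F [1.28 0.25 0.17] w 0.0853
shift [-1.151  0.094 -0.767] roll 0.01
```

Request:
jog_arm([
  [-0.5,0,-0.4,0,0],
  [-1,0,-0.7,0,0],
  [-1.1,0,-0.75,0,0],
  [-1.1,0,-0.75,0,0],
  [-1.1,0,-0.75,0,0],
  [-1.1,0,-0.75,0,0],
  [-1.1,0,-0.75,0,0],
  [-1.1,0,-0.75,0,0],
])

```text
time_s: 2.1
tool_pos: [0.5142, 0.1175, 0.2033]
tool_rot: [[-0.036, 0.0, -0.999], [0.999, 0.0, -0.036], [0.0, -1.0, -0.0]]
force: [0.5, 0.4, 0.2]
gripper_width: 0.0853
```

Run:
```python
from h import *
f=wrist(); save(f,"w1.png",None,1.5); print(f["hand_eye"])
P=cloud(f); blankfit(P,(0.516,0.114)); plan((.5155,.114,.018),92)
plan((.5155,.114,.018),92)
```

```text
[[ 9.99999726e-01 -7.30811035e-04 -1.20439986e-04 -4.55291789e-05]
 [-7.74997819e-05 -2.64959290e-01  9.64259596e-01 -1.35218363e-01]
 [-7.36603247e-04 -9.64259322e-01 -2.64959274e-01  6.67427216e-02]
 [ 0.00000000e+00  0.00000000e+00  0.00000000e+00  1.00000000e+00]]
axis deg 2.37 len 0.18984062581973848 mid [0.5138 0.1146] sqmean [0.5111 0.1145 0.0543] sqrect ((512.8859252929688, 114.5791015625), (163.2777557373047, 54.137271881103516), 2.2930243015289307) across -0.027 0.0271
t 2.15 at [0.5142 0.1175 0.2033] yaw 92.04 tilt [ 0.  0. -1.] j6 0.03 F [ 0.92  0.55 -0.45] w 0.0853
shift [-0.117  6.176 -0.039] roll 0.04
t 2.15 at [0.5142 0.1175 0.2033] yaw 92.04 tilt [ 0.  0. -1.] j6 0.03 F [ 0.92  0.55 -0.45] w 0.0853
shift [-0.117  6.176 -0.039] roll 0.04
```

View pics/w1.png

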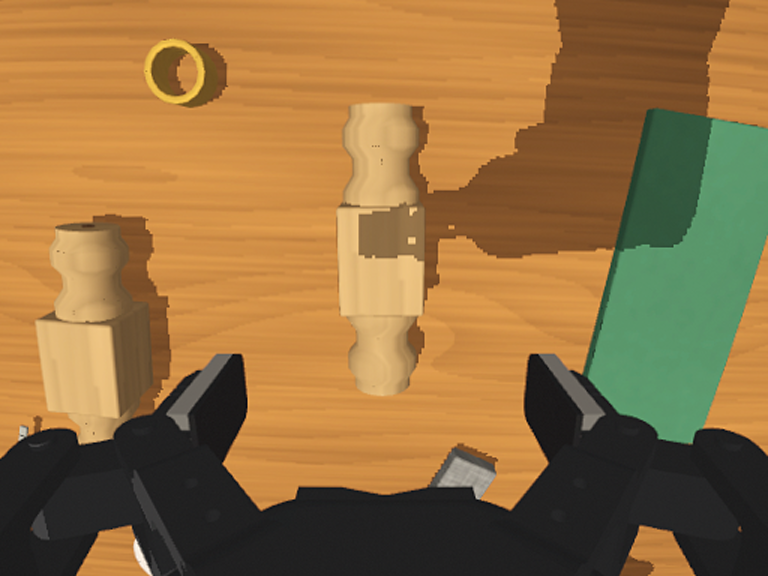

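The wrist view shows blank A's square face with corners near (338,207), (421,206), (424,316) and (340,316). I'll deproject its centre.

Run:
```python
from h import *
f=wrist(); P=cloud(f)
for u,v in [(380,210),(380,312),(380,262),(345,262),(416,262)]:
    print(P[int(v/1.5),int(u/1.5)].round(4))
plan((.515,.1145,.018),92.3)
```

```text
[0.4808 0.113  0.055 ]
[0.5454 0.1151 0.0548]
[0.5118 0.114  0.0564]
[0.5128 0.0927 0.0554]
[0.5113 0.1362 0.0554]
t 2.2 at [0.5142 0.1174 0.2033] yaw 92.03 tilt [-0.  0. -1.] j6 0.03 F [-0.06  0.38  0.53] w 0.086
shift [-0.099  6.176 -0.023] roll -0.27
```

Request:
jog_arm([
  [-0.05,1,0,-0.3,0],
  [-0.1,2.2,0,-0.3,0],
  [-0.1,3.4,0,-0.3,0],
  [-0.1,4.5,0,-0.3,0],
  [-0.1,5.3,0,-0.3,0],
  [-0.1,5.8,0,-0.3,0],
  [-0.1,6.1,0,-0.3,0],
  [-0.1,6.1,0,-0.3,0],
])

```text
time_s: 3.2
tool_pos: [0.5144, 0.1144, 0.0202]
tool_rot: [[-0.041, -0.0, -0.999], [0.999, -0.0, -0.041], [-0.0, -1.0, 0.0]]
force: [-1.5, -0.4, 0.2]
gripper_width: 0.0856
```

Request:
jog_arm([
  [0,0,0,0,0.3],
  [0,0,0,0,0.5],
  [0,0,0,0,0.7],
  [0,0,0,0,1],
  [0,0,0,0,1],
  [0,0,0,0,1],
  [0,0,0,0,1],
  [0,0,0,0,1],
], grip_force=50)

```text
time_s: 4.2
tool_pos: [0.5149, 0.1145, 0.0212]
tool_rot: [[-0.041, 0.002, -0.999], [0.999, 0.0, -0.041], [0.0, -1.0, -0.002]]
force: [-0.4, 0.4, 6.1]
gripper_width: 0.0535
```

Run:
```python
from h import *
plan((.515,.1145,.018),92.3)
```

```text
t 4.2 at [0.5149 0.1145 0.0212] yaw 92.34 tilt [ 1.7e-03  1.0e-04 -1.0e+00] j6 0.02 F [-0.4   0.45  6.13] w 0.0535
shift [ 0.001  0.105 -0.003] roll 0.04
```

Request:
jog_arm([
  [0,-0.3,0,0,1],
  [0,-0.8,0,0,1],
  [0,-1.5,0,0,1],
  [0,-2.2,0,0,1],
  [0,-2.8,0,0,1],
  [0,-3,0,0,1],
  [0,-3,0,0,1],
  [0,-3,0,0,1],
])

```text
time_s: 5.2
tool_pos: [0.514, 0.1143, 0.1097]
tool_rot: [[-0.041, -0.001, -0.999], [0.999, -0.0, -0.041], [-0.0, -1.0, 0.001]]
force: [0.1, 0.0, -2.7]
gripper_width: 0.0535
```

Run:
```python
from h import *
for i in range(6):
    f=wrist(); s=f["pose"]; print(s["force"].round(2),s["moment"].round(3),s["joint_torque"].round(2))
save(f,"w2.png",None,1.2)
# board
P=cloud(f);
```

```text
[ 0.12  0.05 -2.74] [-0.013  0.002  0.009] [ 2.000e-02 -5.641e+01  3.198e+01  2.000e-02 -0.000e+00  0.000e+00]
[ 0.26 -0.59 -2.85] [-0.015 -0.015 -0.01 ] [ 2.000e-02 -5.623e+01  3.182e+01  1.000e-02 -0.000e+00  0.000e+00]
[ 0.43 -0.15 -2.69] [ 0.01  -0.038  0.004] [ 1.000e-02 -5.608e+01  3.172e+01  1.000e-02 -0.000e+00  0.000e+00]
[-0.48  0.8  -2.76] [ 0.009 -0.038  0.025] [ 1.000e-02 -5.597e+01  3.166e+01  1.000e-02 -0.000e+00  0.000e+00]
[-0.38  0.52 -2.33] [ 0.045 -0.013  0.052] [ 1.000e-02 -5.588e+01  3.163e+01  1.000e-02 -0.000e+00  0.000e+00]
[-0.25  0.64 -2.42] [-0.026  0.027  0.04 ] [ 0.000e+00 -5.583e+01  3.163e+01  1.000e-02 -0.000e+00  0.000e+00]
```

View pics/w2.png

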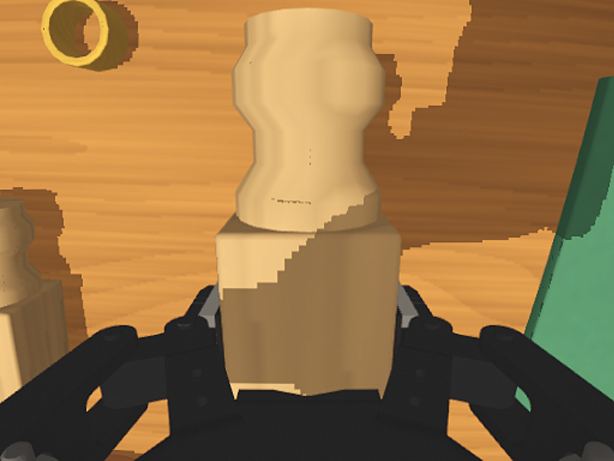

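A weighs about 2.6 N (0.27 kg), so it is dry. The task says to lift both before sorting, so I'll set A back gently and feel B as well.

Request:
jog_arm([
  [0,0.6,0,0,1],
  [0,1.4,0,0,1],
  [0,2.1,0,0,1],
  [0,2.6,0,0,1],
  [0,2.9,0,0,1],
  [0,2.97,0,0,1],
  [0,2.99,0,0,1],
  [0,2.99,0,0,1],
])

```text
time_s: 6.5
tool_pos: [0.5147, 0.1144, 0.0212]
tool_rot: [[-0.041, 0.001, -0.999], [0.999, 0.0, -0.041], [0.0, -1.0, -0.001]]
force: [-0.8, -0.8, 0.8]
gripper_width: 0.0535
```

Request:
jog_arm([
  [0,0,0,0,0.8],
  [0,0,0,0,0.3],
  [0,0,0,0,0],
  [0,0,0,0,0],
  [0,-0.5,0,0,0],
  [0,-1.5,0,0,0],
  [0,-2.8,0,0,0],
  [0,-4.2,0,0,0],
])

```text
time_s: 7.5
tool_pos: [0.5142, 0.1144, 0.1487]
tool_rot: [[-0.041, 0.0, -0.999], [0.999, 0.0, -0.041], [0.0, -1.0, -0.0]]
force: [0.6, -0.3, 0.1]
gripper_width: 0.0854
```

Run:
```python
from h import *
plan((.598,-.0915,.2),87.2)
```

```text
t 7.5 at [0.5142 0.1144 0.1487] yaw 92.33 tilt [ 3.e-04  0.e+00 -1.e+00] j6 0.02 F [ 0.61 -0.27  0.12] w 0.0854
shift [-6.97  -1.71  -2.514] roll 5.13
```

Request:
jog_arm([
  [-0.8,-0.2,-0.3,1,0],
  [-2.3,-0.6,-0.8,2,0],
  [-4,-1,-1.4,3,0],
  [-5.6,-1.4,-2,4,0],
  [-6.6,-1.6,-2.4,5.1,0],
  [-6.97,-1.7,-2.5,5.1,0],
  [-6.97,-1.7,-2.5,5.1,0],
  [-6.97,-1.7,-2.5,5.1,0],
])

```text
time_s: 8.5
tool_pos: [0.5973, -0.0903, 0.1977]
tool_rot: [[0.047, -0.0, -0.999], [0.999, 0.0, 0.047], [0.0, -1.0, 0.0]]
force: [0.3, 0.2, 0.3]
gripper_width: 0.0854
```

Run:
```python
from h import *
f=wrist(); save(f,"w3.png",None,1.5)
P=cloud(f); blankfit(P,(0.598,-.0915)); plan((.598,-.0915,.020),87.2)
```

```text
axis deg -2.67 len 0.1901600367807048 mid [ 0.5958 -0.0903] sqmean [ 0.5928 -0.0902  0.0543] sqrect ((594.772705078125, -90.27821350097656), (54.124595642089844, 163.90359497070312), 87.31035614013672) across -0.027 0.0271
t 8.55 at [ 0.5973 -0.0902  0.1977] yaw 87.31 tilt [-3.e-04  3.e-04 -1.e+00] j6 -0.24 F [-1.25  0.03 -0.69] w 0.0851
shift [-0.043  5.923 -0.026] roll 0.11
```

View pics/w3.png

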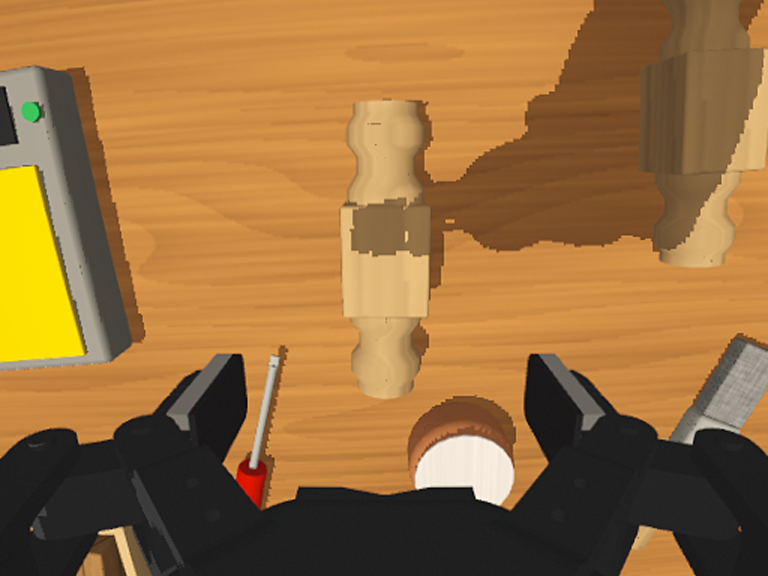

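Blank B is upright and centred between the jaws at about (386,260); the tin and screwdriver are clear.

Request:
jog_arm([
  [0,0.9,0.05,0,0],
  [0,2.1,0.05,0,0],
  [0,3.3,0.05,0,0],
  [0,4.4,0.05,0,0],
  [0,5.2,0.05,0,0],
  [0,5.7,0.05,0,0],
  [0,5.9,0.05,0,0],
  [0,5.9,0.05,0,0],
])

```text
time_s: 9.55
tool_pos: [0.5965, -0.0912, 0.0209]
tool_rot: [[0.048, 0.0, -0.999], [0.999, -0.0, 0.048], [-0.0, -1.0, -0.0]]
force: [0.2, -0.6, 0.6]
gripper_width: 0.0854
```

Request:
jog_arm([
  [0,0,0,0,0.3],
  [0,0,0,0,0.5],
  [0,0,0,0,0.7],
  [0,0,0,0,1],
  [0,0,0,0,1],
  [0,0,0,0,1],
  [0,0,0,0,1],
  [0,0,0,0,1],
], grip_force=60)

```text
time_s: 10.55
tool_pos: [0.5968, -0.0915, 0.0215]
tool_rot: [[0.048, 0.002, -0.999], [0.999, -0.0, 0.048], [-0.0, -1.0, -0.002]]
force: [-0.0, 0.6, 5.4]
gripper_width: 0.0538
```

Request:
jog_arm([
  [0,-0.3,0,0,1],
  [0,-0.8,0,0,1],
  [0,-1.5,0,0,1],
  [0,-2,0,0,1],
  [0,-2,0,0,1],
  [0,-2,0,0,1],
  [0,-2,0,0,1],
  [0,-2,0,0,1],
])

```text
time_s: 11.55
tool_pos: [0.596, -0.0913, 0.08]
tool_rot: [[0.048, -0.001, -0.999], [0.999, 0.0, 0.048], [0.0, -1.0, 0.001]]
force: [0.3, 0.0, -4.3]
gripper_width: 0.0536
```

Run:
```python
from h import *
for i in range(4):
    f=wrist(); s=f["pose"]; print(s["force"].round(2),s["moment"].round(3))
plan((.598,-.0915,.020),87.2)
```

```text
[ 0.32  0.01 -4.31] [ 0.006 -0.003 -0.006]
[ 0.13  0.83 -5.33] [-0.006 -0.02   0.039]
[-0.74 -0.51 -4.55] [-0.03  -0.013  0.018]
[-0.3  -0.13 -3.95] [ 0.008 -0.025  0.014]
t 11.75 at [ 0.5963 -0.0914  0.0804] yaw 87.23 tilt [-3.e-04  1.e-04 -1.e+00] j6 -0.24 F [-0.11 -0.29 -4.44] w 0.0534
shift [-0.     2.013 -0.058] roll 0.03
```

B weighs about 4.5 N, so it is wet. I'll set it back down and get A.

Request:
jog_arm([
  [0,0.5,0,0,1],
  [0,1.1,0,0,1],
  [0,1.6,0,0,1],
  [0,1.85,0,0,1],
  [0,1.95,0,0,1],
  [0,1.97,0,0,1],
  [0,1.98,0,0,1],
  [0,1.98,0,0,1],
])

```text
time_s: 12.75
tool_pos: [0.5966, -0.0915, 0.0216]
tool_rot: [[0.048, 0.001, -0.999], [0.999, -0.0, 0.048], [-0.0, -1.0, -0.001]]
force: [-0.1, 0.0, -3.2]
gripper_width: 0.0532
```

Request:
jog_arm([
  [0,0,0,0,0.8],
  [0,0,0,0,0.3],
  [0,0,0,0,0],
  [0,0,0,0,0],
  [0,-0.5,0,0,0],
  [0,-1.5,0,0,0],
  [0,-2.8,0,0,0],
  [0,-4.2,0,0,0],
])

```text
time_s: 13.75
tool_pos: [0.5961, -0.0914, 0.1494]
tool_rot: [[0.048, 0.0, -0.999], [0.999, -0.0, 0.048], [-0.0, -1.0, -0.0]]
force: [-0.1, -0.4, 0.3]
gripper_width: 0.0852
```

Run:
```python
from h import *
P=cloud(grab_frame("top")); blankfit(P,(.514,.114)); blankfit(P,(.598,-.09))
plan((.514,.1145,.17),92.3)
```

```text
axis deg 3.06 len 0.20644364509997676 mid [0.524  0.1122] sqmean [0.5161 0.1121 0.0548] sqrect ((513.899169921875, 112.2327651977539), (173.29014587402344, 54.21980285644531), 2.64290189743042) across -0.0268 0.0275h.py:40: RuntimeWarning: Mean of empty slice.
  c0=top[:,:2].mean(0); w=np.linalg.svd(top[:,:2]-c0,full_matrices=False)[2][0]; w=w*np.sign(w[0])
  ret = um.true_divide(
Traceback (most recent call last):
  File "h.py", line 40, in blankfit
    c0=top[:,:2].mean(0); w=np.linalg.svd(top[:,:2]-c0,full_matrices=False)[2][0]; w=w*np.sign(w[0])
                            ~~~~~~~~~~~~~~~~~~~~~~~~~~~~~~~~~~~~~~~~~~~~~~~~~~^^^
IndexError: index 0 is out of bounds for axis 0 with size 0
```

Request:
jog_arm([
  [0.8,-0.3,0.35,-1,0],
  [2.3,-0.5,1,-2,0],
  [4,-0.5,1.8,-3,0],
  [5.5,-0.5,2.5,-4,0],
  [6.4,-0.5,2.9,-5.1,0],
  [6.7,-0.5,3.06,-5.1,0],
  [6.72,-0.5,3.06,-5.1,0],
  [6.72,-0.5,3.06,-5.1,0],
])

```text
time_s: 14.8
tool_pos: [0.5147, 0.1138, 0.1622]
tool_rot: [[-0.04, 0.0, -0.999], [0.999, -0.0, -0.04], [-0.0, -1.0, -0.0]]
force: [0.1, 0.8, -0.1]
gripper_width: 0.0857
```

Run:
```python
from h import *
f=wrist(); P=cloud(f); blankfit(P,(.514,.114))
plan((.514,.1145,.02),92.3)
```

```text
axis deg 2.27 len 0.19043816016399234 mid [0.5137 0.1142] sqmean [0.5105 0.1141 0.0543] sqrect ((512.984130859375, 114.18993377685547), (166.71841430664062, 54.11819076538086), 2.3698623180389404) across -0.0271 0.0271
t 14.85 at [0.5147 0.1136 0.1621] yaw 92.26 tilt [-1.e-04 -2.e-04 -1.e+00] j6 0.02 F [ 0.26 -0.16  0.2 ] w 0.0855
shift [0.032 4.736 0.021] roll -0.04
```

Request:
jog_arm([
  [0,0.7,0.03,0,0],
  [0,1.7,0.03,0,0],
  [0,2.8,0.03,0,0],
  [0,3.7,0.03,0,0],
  [0,4.4,0.03,0,0],
  [0,4.7,0.03,0,0],
  [0,4.73,0.03,0,0],
  [0,4.73,0.03,0,0],
])

```text
time_s: 15.85
tool_pos: [0.514, 0.1142, 0.021]
tool_rot: [[-0.04, 0.001, -0.999], [0.999, 0.0, -0.04], [0.0, -1.0, -0.001]]
force: [0.3, 0.2, -0.7]
gripper_width: 0.0853
```

Request:
jog_arm([
  [0,0,0,0,0.3],
  [0,0,0,0,0.5],
  [0,0,0,0,0.7],
  [0,0,0,0,1],
  [0,0,0,0,1],
  [0,0,0,0,1],
  [0,0,0,0,1],
  [0,0,0,0,1],
], grip_force=50)

```text
time_s: 16.85
tool_pos: [0.5138, 0.1144, 0.0209]
tool_rot: [[-0.041, 0.001, -0.999], [0.999, 0.0, -0.041], [-0.0, -1.0, -0.001]]
force: [-1.4, 0.4, 6.2]
gripper_width: 0.0538
```

Request:
jog_arm([
  [0,-0.3,0,0,1],
  [0,-0.8,0,0,1],
  [0,-1.5,0,0,1],
  [0,-2.2,0,0,1],
  [0,-2.5,0,0,1],
  [0,-2.5,0,0,1],
  [0,-2.5,0,0,1],
  [0,-2.5,0,0,1],
])

```text
time_s: 17.85
tool_pos: [0.513, 0.1143, 0.0946]
tool_rot: [[-0.041, -0.001, -0.999], [0.999, -0.0, -0.041], [-0.0, -1.0, 0.001]]
force: [-0.5, 0.2, -2.7]
gripper_width: 0.0536
```

Run:
```python
from h import *
f=wrist(); P=cloud(f); save(f,"w4.png",None,1.2)
plan((.5385,.3345,.1),85.2)
```

```text
t 17.9 at [0.5131 0.1143 0.0947] yaw 92.33 tilt [-1.2e-03 -1.0e-04 -1.0e+00] j6 0.02 F [ 0.28 -0.61 -3.15] w 0.0536
shift [ 7.3   -0.18  -1.143] roll 7.13
```

Request:
jog_arm([
  [0.4,-0.1,-0.05,0.5,1],
  [1.4,-0.2,-0.2,1.5,1],
  [2.7,-0.2,-0.45,3,1],
  [4.1,-0.2,-0.65,4.5,1],
  [5.4,-0.2,-0.85,6,1],
  [6.5,-0.2,-1,7,1],
  [7.1,-0.2,-1.12,7.1,1],
  [7.3,-0.2,-1.14,7.1,1],
])

```text
time_s: 18.9
tool_pos: [0.5385, 0.3355, 0.101]
tool_rot: [[0.082, -0.0, -0.997], [0.997, -0.0, 0.082], [-0.0, -1.0, 0.0]]
force: [-1.0, 0.6, -2.8]
gripper_width: 0.0535
```

Request:
jog_arm([
  [0,0,0,0,1],
  [0,0,0,0,1],
  [0,0,0,0,1],
  [0,0,0,0,1],
  [0,0,0,0,1],
  [0,0,0,0,1],
  [0,0,0,0,1],
  [0,0,0,0,1],
])

```text
time_s: 19.9
tool_pos: [0.5387, 0.3346, 0.1012]
tool_rot: [[0.083, -0.0, -0.997], [0.997, -0.0, 0.083], [-0.0, -1.0, 0.0]]
force: [-0.4, 0.1, -3.3]
gripper_width: 0.0531
```

Run:
```python
from h import *
f=wrist(); P=cloud(f); save(f,"w5.png",None,1.5)
hsv=cv2.cvtColor(f["pixels"],cv2.COLOR_RGB2HSV).astype(int)
m=(hsv[...,0]>50)&(hsv[...,0]<85)&(hsv[...,1]>60)&(abs(P[...,2]-.012)<.004)
q=P[m]; print(m.sum(),q.min(0),q.max(0))
for x in np.arange(.42,.56,.02):
    k=q[abs(q[:,0]-x)<.003]; 
    if len(k): print(x.round(2),k[:,1].min().round(4),k[:,1].max().round(4),k[:,1].mean().round(4))
plan((.5385,.3345,.1),85.2)
```

```text
7886 [0.40931814 0.2850482  0.00999991] [0.54632626 0.40326567 0.01546516]
0.42 0.2944 0.4033 0.3564
0.44 0.2925 0.4021 0.3652
0.46 0.2908 0.4 0.3634
0.48 0.2891 0.398 0.3503
0.5 0.2875 0.3963 0.3543
0.52 0.2858 0.3944 0.3612
0.54 0.3862 0.3925 0.39
t 19.95 at [0.5387 0.3346 0.1012] yaw 85.24 tilt [-1.e-04  0.e+00 -1.e+00] j6 0.51 F [ 0.14  0.1  -3.24] w 0.0537
shift [-0.003  0.041  0.006] roll 0.04
```

View pics/w5.png

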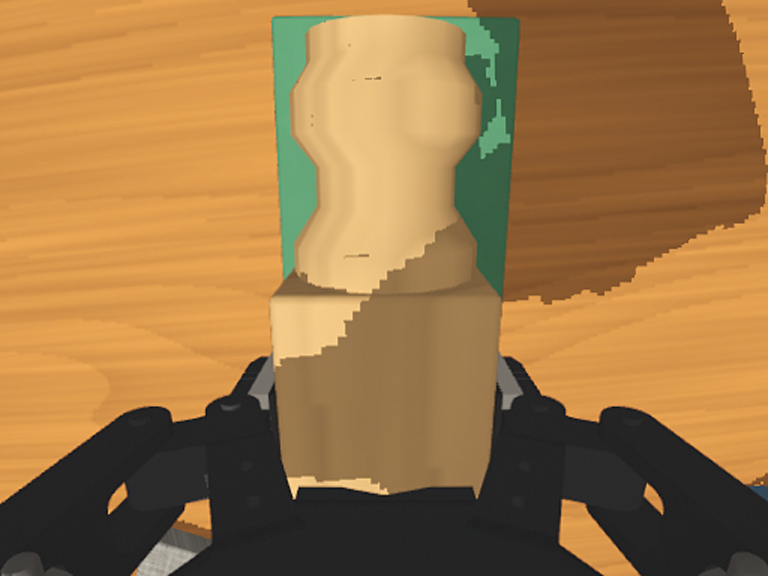

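The board lies about 3 mm further towards +y than the tool line (board centre about column 395, blank about 386). I'll shift by that and lower.

Request:
jog_arm([
  [0.05,0.1,0,0,1],
  [0.1,0.5,0,0,1],
  [0.1,1,0,0,1],
  [0.1,1.5,0,0,1],
  [0.1,1.9,0,0,1],
  [0.1,2.1,0,0,1],
  [0.1,2.2,0,0,1],
  [0.1,2.2,0,0,1],
])

```text
time_s: 20.95
tool_pos: [0.5391, 0.3376, 0.0354]
tool_rot: [[0.083, 0.0, -0.997], [0.997, 0.0, 0.083], [0.0, -1.0, -0.0]]
force: [-0.1, 0.2, -2.6]
gripper_width: 0.0535
```

Run:
```python
from h import *
plan((.5385,.3375,.033),85.1)
```

```text
t 20.95 at [0.5391 0.3376 0.0354] yaw 85.23 tilt [ 2.e-04  1.e-04 -1.e+00] j6 0.51 F [-0.09  0.23 -2.63] w 0.0535
shift [-0.004  0.079  0.02 ] roll 0.13
```

Request:
jog_arm([
  [0,0.03,0,0,1],
  [0,0.06,0,0,1],
  [0,0.08,0,0,1],
  [0,0.09,0,0,1],
  [0,0.1,0,0,1],
  [0,0.1,0,0,1],
  [0,0.1,0,0,1],
  [0,0.1,0,0,1],
])

```text
time_s: 21.95
tool_pos: [0.539, 0.3376, 0.033]
tool_rot: [[0.083, 0.001, -0.997], [0.997, 0.0, 0.083], [0.0, -1.0, -0.001]]
force: [-2.5, -1.2, 5.6]
gripper_width: 0.0532
```

Run:
```python
from h import *
plan((.5385,.3375,.033),85.1)
```

```text
t 21.95 at [0.539  0.3376 0.033 ] yaw 85.23 tilt [ 7.e-04  2.e-04 -1.e+00] j6 0.51 F [-2.48 -1.23  5.62] w 0.0532
shift [-0.004  0.     0.017] roll 0.13
```

Request:
jog_arm([
  [0,0,0,0,0.8],
  [0,0,0,0,0.3],
  [0,0,0,0,0],
  [0,0,0,0,0],
  [0,-0.5,0,0,0],
  [0,-1.5,0,0,0],
  [0,-2.8,0,0,0],
  [0,-4.2,0,0,0],
])

```text
time_s: 22.95
tool_pos: [0.5388, 0.3375, 0.1604]
tool_rot: [[0.083, 0.0, -0.997], [0.997, 0.0, 0.083], [0.0, -1.0, -0.0]]
force: [0.5, 0.6, 1.0]
gripper_width: 0.0853
```

Run:
```python
from h import *
f=wrist(); P=cloud(f); save(f,"w6.png",None,1.5); blankfit(P,(.539,.3375),z0=.012)
plan((.5955,-.0912,.17),87.2)
```

```text
axis deg -4.83 len 0.19116192264563203 mid [0.5392 0.3374] sqmean [0.5358 0.3377 0.0663] sqrect ((538.1942138671875, 337.5032958984375), (54.104244232177734, 165.343505859375), 85.13612365722656) across -0.0271 0.0271
t 23.0 at [0.5405 0.3383 0.1667] yaw 85.24 tilt [ 0.0076  0.0035 -1.    ] j6 0.51 F [ 0.64 -0.52  4.53] w 0.0853
shift [-14.116  -0.147  -3.015] roll -1.96
```

View pics/w6.png

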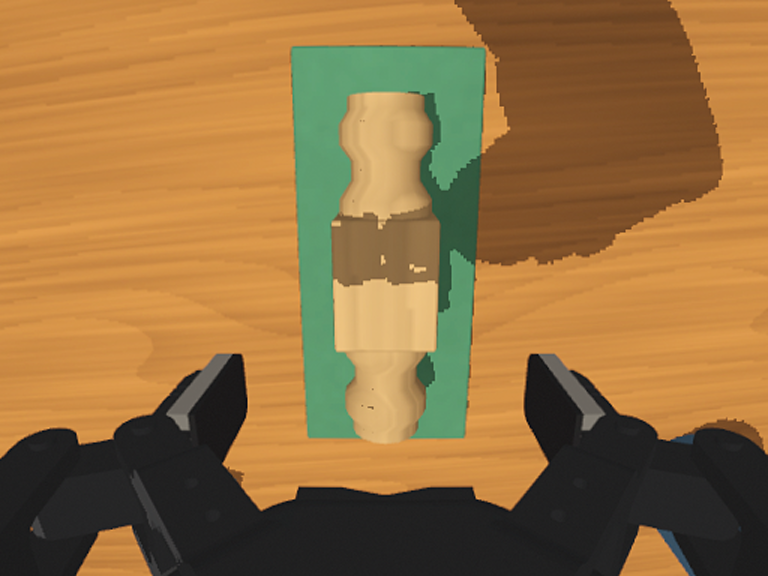

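A lies on the board, centred and lengthwise. Next I'll fetch B.

Request:
jog_arm([
  [-0.8,-0.3,-0.2,0,0],
  [-2.4,-0.4,-0.5,-1,0],
  [-4.4,-0.4,-0.9,-2,0],
  [-6.4,-0.4,-1.4,-2,0],
  [-8.4,-0.4,-1.8,-2,0],
  [-10.4,-0.4,-2.2,-2,0],
  [-12.2,-0.4,-2.6,-2,0],
  [-13.4,-0.4,-2.9,-2,0],
])

```text
time_s: 24.0
tool_pos: [0.5924, -0.0729, 0.1713]
tool_rot: [[0.05, 0.001, -0.999], [0.999, -0.0, 0.05], [-0.0, -1.0, -0.001]]
force: [0.5, 1.2, 0.1]
gripper_width: 0.0848
```

Run:
```python
from h import *
plan((.5955,-.0912,.17),87.2)
```

```text
t 24.0 at [ 0.5924 -0.0729  0.1713] yaw 87.13 tilt [ 1.2e-03 -5.0e-04 -1.0e+00] j6 -0.21 F [0.53 1.16 0.08] w 0.0848
shift [-0.604  0.043 -0.134] roll -0.07
```

Request:
jog_arm([
  [-0.3,0,-0.05,0,0],
  [-0.55,0,-0.1,0,0],
  [-0.58,0,-0.1,0,0],
  [-0.58,0,-0.1,0,0],
  [-0.58,0,-0.1,0,0],
  [-0.58,0,-0.1,0,0],
  [-0.58,0,-0.1,0,0],
  [-0.58,0,-0.1,0,0],
])

```text
time_s: 25.0
tool_pos: [0.5944, -0.0878, 0.1703]
tool_rot: [[0.048, 0.0, -0.999], [0.999, -0.0, 0.048], [-0.0, -1.0, -0.0]]
force: [-0.2, -0.5, 0.9]
gripper_width: 0.0852
```

Run:
```python
from h import *
f=wrist(); P=cloud(f); blankfit(P,(.596,-.091))
plan((.5955,-.0912,.02),87.2)
```

```text
axis deg -2.86 len 0.1902813431553338 mid [ 0.5955 -0.0916] sqmean [ 0.5924 -0.0914  0.0543] sqrect ((594.5220336914062, -91.5345458984375), (54.10022735595703, 164.3428192138672), 87.1803970336914) across -0.0271 0.027
t 25.05 at [ 0.5944 -0.0878  0.1703] yaw 87.23 tilt [-1.e-04  0.e+00 -1.e+00] j6 -0.24 F [-0.07 -0.39 -0.09] w 0.0853
shift [-0.111  5.009 -0.043] roll 0.03
```

Request:
jog_arm([
  [-0.06,0.7,-0.04,0,0],
  [-0.12,1.8,-0.04,0,0],
  [-0.12,2.9,-0.04,0,0],
  [-0.12,3.9,-0.04,0,0],
  [-0.12,4.6,-0.04,0,0],
  [-0.12,4.9,-0.04,0,0],
  [-0.12,4.98,-0.04,0,0],
  [-0.12,4.98,-0.04,0,0],
])

```text
time_s: 26.05
tool_pos: [0.5958, -0.0916, 0.0216]
tool_rot: [[0.048, 0.001, -0.999], [0.999, -0.0, 0.048], [-0.0, -1.0, -0.001]]
force: [-0.7, -0.6, 0.0]
gripper_width: 0.0855
```

Request:
jog_arm([
  [0,0,0,0,0.3],
  [0,0,0,0,0.5],
  [0,0,0,0,0.7],
  [0,0,0,0,1],
  [0,0,0,0,1],
  [0,0,0,0,1],
  [0,0,0,0,1],
  [0,0,0,0,1],
], grip_force=65)

```text
time_s: 27.05
tool_pos: [0.5959, -0.0915, 0.0217]
tool_rot: [[0.048, 0.001, -0.999], [0.999, -0.0, 0.048], [-0.0, -1.0, -0.001]]
force: [-1.2, 1.1, 5.4]
gripper_width: 0.0534
```

Run:
```python
from h import *
plan((.5955,-.0912,.02),87.2)
```

```text
t 27.05 at [ 0.5959 -0.0915  0.0217] yaw 87.23 tilt [ 1.4e-03 -2.0e-04 -1.0e+00] j6 -0.24 F [-1.18  1.05  5.37] w 0.0534
shift [0.011 0.057 0.013] roll 0.03
```

Request:
jog_arm([
  [0,-0.3,0,0,1],
  [0,-0.8,0,0,1],
  [0,-1.5,0,0,1],
  [0,-2.3,0,0,1],
  [0,-3.1,0,0,1],
  [0,-3.8,0,0,1],
  [0,-4,0,0,1],
  [0,-4,0,0,1],
])

```text
time_s: 28.05
tool_pos: [0.5954, -0.0914, 0.141]
tool_rot: [[0.048, 0.0, -0.999], [0.999, -0.0, 0.048], [-0.0, -1.0, -0.0]]
force: [-0.3, 0.7, -5.0]
gripper_width: 0.0537
```

Run:
```python
from h import *
plan((.5905,-.3510,.1603),92.6)
```

```text
t 28.05 at [ 0.5954 -0.0914  0.141 ] yaw 87.24 tilt [ 3.e-04 -1.e-04 -1.e+00] j6 -0.24 F [-0.33  0.75 -5.  ] w 0.0537
shift [-8.65  -0.642 -0.255] roll -5.36
```

Request:
jog_arm([
  [-0.4,0,0,0,1],
  [-1.3,0,0,-1,1],
  [-2.7,0,-0.1,-2,1],
  [-4.2,0,-0.1,-3,1],
  [-5.7,0,-0.2,-4,1],
  [-7,0,-0.2,-5,1],
  [-8,0,-0.25,-5.4,1],
  [-8.5,0.1,-0.25,-5.4,1],
])

```text
time_s: 29.05
tool_pos: [0.5898, -0.3487, 0.1366]
tool_rot: [[-0.044, -0.001, -0.999], [0.999, 0.001, -0.044], [0.001, -1.0, 0.001]]
force: [0.0, 0.6, -4.7]
gripper_width: 0.0531
```

Request:
jog_arm([
  [-0.1,0,0,0,1],
  [-0.15,0,0,0,1],
  [-0.15,0,0,0,1],
  [-0.15,0,0,0,1],
  [-0.15,0,0,0,1],
  [-0.15,0,0,0,1],
  [-0.15,0,0,0,1],
  [-0.15,0,0,0,1],
])

```text
time_s: 30.05
tool_pos: [0.5908, -0.3511, 0.1378]
tool_rot: [[-0.046, -0.0, -0.999], [0.999, 0.0, -0.046], [0.0, -1.0, 0.0]]
force: [-0.7, 0.7, -5.0]
gripper_width: 0.0536
```

Run:
```python
from h import *
f=wrist(); P=cloud(f); save(f,"w7.png",None,1.5)
hsv=cv2.cvtColor(f["pixels"],cv2.COLOR_RGB2HSV).astype(int)
m=(hsv[...,0]>22)&(hsv[...,0]<34)&(hsv[...,1]>180)&(abs(P[...,2]-.04)<.005)
q=P[m]; print(m.sum())
if m.sum(): print(q.min(0),q.max(0))
s_=np.isfinite(P[...,2])&(abs(P[...,2]-.038)<.006); g=P[s_]; print(g.min(0),g.max(0))
for x in np.arange(.46,.62,.02):
    k=g[abs(g[:,0]-x)<.003]
    if len(k): print(x.round(2),k[:,1].min().round(4),k[:,1].max().round(4))
plan((.5905,-.3510,.136),92.6)
t=grab_frame("top"); s=grab_frame("scene"); save(t,"t7.png",None,1.5); save(s,"s7.png",None,1.5)
PT=cloud(t); b=blankfit(PT,(.5385,.3375),z0=.012); b=blankfit(PT,(.59,-.35),z0=.115)
```

```text
1229
[ 0.52396536 -0.3972218   0.03765685] [ 0.5643942  -0.30679746  0.04270181]
[ 0.46429866 -0.59676294  0.0320022 ] [ 0.7916815  -0.29021711  0.04395077]
0.48 -0.4146 -0.2954
0.5 -0.4139 -0.2951
0.52 -0.4125 -0.2942
0.54 -0.4111 -0.2921
0.56 -0.4117 -0.2915
0.58 -0.4105 -0.2911
t 30.1 at [ 0.5908 -0.3511  0.1379] yaw 92.62 tilt [-0. -0. -1.] j6 -0.70 F [ 0.21 -0.07 -4.5 ] w 0.0531
shift [0.004 0.062 0.009] roll 0.02
axis deg -5.12 len 0.19112742542175215 mid [0.5412 0.3354] sqmean [0.5431 0.335  0.0667] sqrect ((545.6054077148438, 335.1058349609375), (54.57216262817383, 179.2069854736328), 84.87393188476562) across -0.0272 0.0274
axis deg -24.28 len 0.1242026629504715 mid [ 0.6291 -0.3333] sqmean [ 0.6431 -0.3385  0.1709] sqrect ((628.3837890625, -327.1516418457031), (25.111431121826172, 118.84368896484375), 60.62942123413086) across -0.0109 0.0148
```

View pics/w7.png

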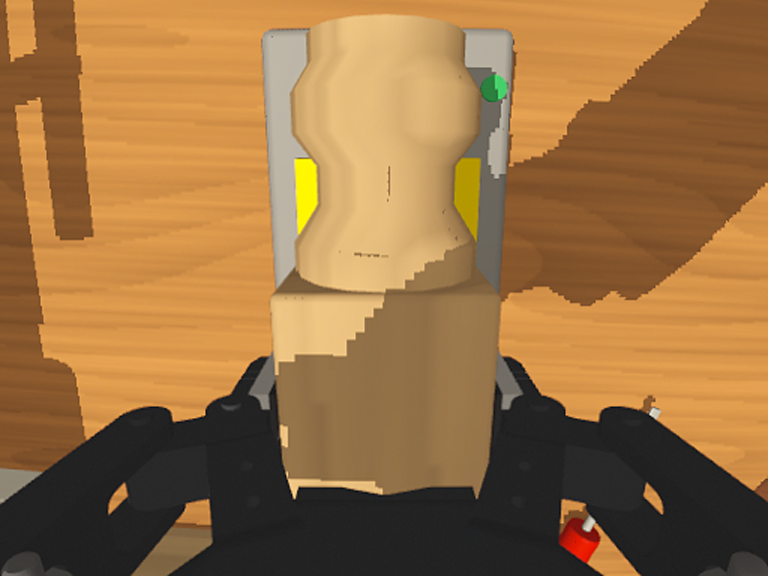

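View pics/s7.png

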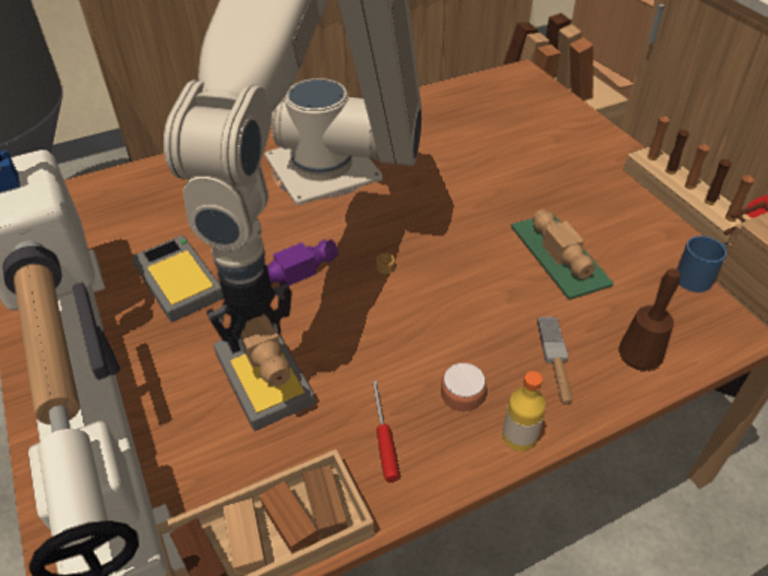

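View pics/t7.png

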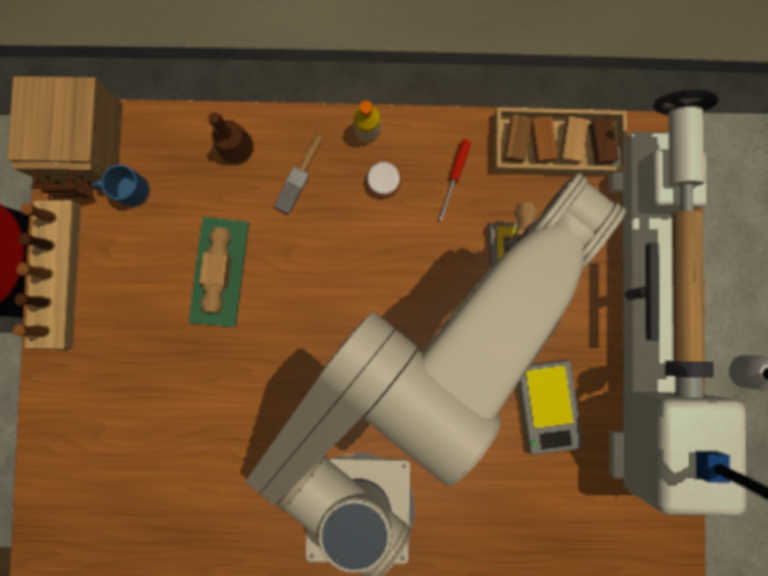

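Run:
```python
from h import *
s=sense(); print(s["joint_vel"].round(4),s["force"].round(1),s["gripper_width"])
print(job_done())
```

```text
[-0.0003 -0.001  -0.0002  0.0002  0.0008  0.0007] [ 0.9 -0.3 -5.1] 0.05323652135629138
the job is handed in; nothing more can be done
None
```

The job is handed in: the dry blank is on the green board and the arm is still holding the wet one over the far scanner's yellow plate. It took about 30 of the 72 s.

- **Weighing:** I lifted both blanks before sorting them. Blank A (left) read about 2.6 N, so it is the dry one. Blank B (right) read about 4.5 N, so it is the wet one.
- **Dry blank on the board:** I lowered A until it touched, then opened the gripper. The wrist camera put it within about 1 mm of the board's midline and within 0.3° of its long axis.
- **Wet blank over the scanner:** B is level and still. Its centre is within about 1 mm of the plate's centre sideways and about 103 mm above it.
- **Bystanders:** in the last pictures the wax tin, brass ring, brush and screwdriver look to be where they started. I checked this by eye only.

**Checks that disagreed or failed:**
- The overhead camera put the board's centre 2–4 mm away in y from where the wrist camera put it. I followed the wrist camera, because its blank readings agreed with the actual grasps to about 1 mm.
- The final overhead check of B failed because the arm blocked the view. B's final position comes from the arm's own pose and the wrist view of the plate.

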